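# Pack the pastry cutters and hold the case cover shut

## Robot

A 7-joint arm with a two-finger parallel gripper is mounted at the origin on a cart in front of the work surface, level with it; the furniture and walls round the work are solid. World frame = base frame: x ahead of the robot, y to its left, z up, the work surface at z = 0. Lengths are in m, angles in rad, forces in N, time in s.
With the tool pointing down it reaches from about 0.4 to 0.85 m from the base axis. Payload 4.5 kg.
Tool frame: the origin (TCP) lies on the centre line of the jaws, within the pads' length; the fingertips stand 8 mm ahead of it and the grasp point (between the pads) lies 11 mm behind it; z points along the fingers, x is the direction in which the jaws open and shut, and the axes are right-handed (so a half turn about z gives the same grasp; the last joint's range is limited). The gripper opens to 88 mm and grips with 3 to 60 N. Pads are 18 mm wide; open, the fingers measure 123 mm over their backs; the gripper's body (75 mm by 187 mm) begins 45 mm behind the grasp point.
Start: joints at [0.034, 0.689, -0.195, 1.565, 0.157, 0.902, -0.215], TCP at [0.625, 0, 0.247] pointing down, gripper open.
Joint ranges: [-3.01, 3.01], [-0.46, 2.08], [-1.47, 1.51], [0.13, 2.56], [-1, 4.14], [0.04, 2.09], [-2.66, 2.66]. Speed limits (rad/s): [2.57, 2.57, 3.14, 3.14, 3.14, 3.14, 3.14].

## Interface

Orientations are given as a unit quaternion [x, y, z, w].
In Python, from plant import get_state, snapshot, finish_job, boxes_of, pinpoint gives the robot as it stands.
- The arm moves only by the shell command python3 -m creep 'ROWS' [FORCE]. ROWS is JSON, a list of rows, each an object with "hand": the finger opening in m, from 0 to 0.0881; "slide": the shift along the tool's x, y, z in m, a list of three; "turn": the turn about the tool's z in degrees. A call has 1 to 5 rows; each row shifts and turns the commanded pose from where the row before left it, along the tool's axes as they then stand; what a row does not reach is not made up. A row lasts 1/8 s, in which the tool goes at most 62.5 mm and 10.7 degrees, less where a joint would pass 70% of its speed; a pose out of reach is approached as far as the arm can. A call is refused whole if a number of a shift passes 0.0625 or a number of a turn 10.7, either way. A call with a gripper value outside its range is refused whole. The fingers move at their own pace and stop on an object; FORCE is the grip in N (left out, the last holds). Time passes only in rows, so rows that do not move let the fingers close. It gives the time, the measured TCP pose, the force and the opening at its end, in the units of the state.
- get_state(): the state, without advancing time (a new reading comes with each control period).
- snapshot(name): name is "scene" or "side" or "wrist"; returns a dict with "frame" (400x640x3 uint8, red, green, blue), "depth" (400x640 float32, m along the optical axis (not along the pixel's ray), 0 where there is no reading), "mtx" (3x3 intrinsics, pixels), "camera_from_world" (4x4, takes a point from world to camera coordinates). Camera axes: x right, y down, z forward; pixel columns grow to the right and rows downward; lengths in m; the calibration is good to about 2 mm. A picture is of the moment at which its call begins.
- finish_job(): hands the job in, once; it reports no verdict.
Trained networks look in a picture, given as the dict that the camera call returned (one of the last four; its "shot" number tells which), for a name from the list of things; names that differ only in an ending like _2 or _b are one class to them, and where a whole thing is asked for, a point or a joint stands for the part that bears it (a point fixed in the world has none). Each returns a list of dicts, best first, with "conf" (0 to 1); they miss things now and then, are a little off and sometimes report something else, mostly with a low value. They report only what shows in the picture. A call takes as long as a camera call. They do not tell look-alikes from the thing itself.
- boxes_of(target, picture): "uv" ([column, row] in pixels, amid what is visible of it).
- pinpoint(target, picture): "uv" ([column, row] in pixels: a listed point, or the origin of a listed thing).
The state is a dict: "clock": time; "q": joint angles; "qd": joint speeds; "joint_torque": joint torques, N m; "tool_pos": TCP position; "eef_rot": TCP orientation; "contact_force": force on the tool from outside, world axes, zero at the start; "moment": the same for the moment, N m; "opening": opening from 0.0 (shut) to 1.0 (fully open).
Only numpy, scipy, OpenCV 4.12 (cv2) and the standard library are available. Lean on these libraries where they do the work, as an engineer would, in place of code of your own. Each camera call takes 0.05 s, during which the arm holds its last target.

## Task

Pack up the pastry cutter case: stand the round cutter and the square cutter in the nests of their own shape in the wooden case base, then bring the steel cover over it, find the locating pin that the cover hides, let the cover drop onto the pin and press it down against its spring until its rim is flush on the base. Finish while still holding the cover pressed down, without letting go (the spring would lift it again), and leave the other things on the table where they stand.

Things in the scene. Friction and masses are not known exactly. Their poses are not given: they have to be found in the camera images.
- case_base: The case base: a plain wooden block 180 x 180 x 18 mm fixed to the table, at any yaw. Origin at the centre of its underside, z up; its top face is the deck. The locating pin stands in the middle, the round nest lies on its +x side and the square nest on its -x side.
- pin_tip (a point): Top of the steel locating pin, on its axis, 34 mm above the deck. The pin is 12 mm in diameter, its last 6 mm tapered to 7 mm.
- round_nest (a point): Centre of the floor of the round nest: pocket 43 mm diameter, 12 mm deep below the deck, chamfered 2 mm; 44 mm from the pin's axis.
- square_nest (a point): Centre of the floor of the square nest: pocket 39 x 39 mm, 12 mm deep below the deck, chamfered 2 mm; 44 mm from the pin's axis, sides along the base's x and y.
- lift_collar (a joint): Spring collar round the foot of the pin (23 mm diameter, top 9 mm above the deck when up). 0 = up, grows in m as it is pressed down, 0.006 when the cover's rim is flush on the deck. The spring takes 4 N to start and 10 N at 0.006; the cover's own weight (about 2 N) does not press it down.
- cover: Steel cover: an inverted round pan, 150 mm diameter, 44 mm tall, about 0.22 kg, knob on top. Origin at the centre of its rim plane underneath, z up; starts standing on its rim on the table. Its yaw does not matter. Rim height above the deck: 31 mm resting on the pin's tip, 6 mm when dropped on and resting on the raised collar, 0 pressed home.
- cover_knob (a point): Centre of the cover's black cylindrical knob, 30 mm diameter and 30 mm tall, 59 mm above the rim plane (knob from 44 to 74 mm).
- cover_socket (a point): Mouth of the socket inside the cover, on its axis, 3 mm above the rim plane: a round blind hole facing down, 15 mm diameter, 34 mm deep, chamfered 2 mm, in a square boss 28 mm wide. It fits over the pin.
- round_cutter: Round steel pastry cutter, an open tube 40 mm outside diameter, 36 mm tall, wall 3.5 mm, 0.06 kg, standing on the table. Origin at the centre of its underside. In its nest the underside is 12 mm below the deck and 24 mm stand out.
- square_cutter: Square steel pastry cutter, an open tube 36 x 36 mm outside, 36 mm tall, wall 3 mm, 0.06 kg, standing on the table, sides along its own x and y. Origin at the centre of its underside. In its nest the underside is 12 mm below the deck and 24 mm stand out.
- timer: Bystander: round kitchen timer, 62 mm wide, 44 mm tall. Origin at the centre of its underside.
- teaspoon: Bystander: metal teaspoon, 130 mm long, lying flat. Origin at its middle, underside.
- cupcake: Bystander: chocolate cupcake, 76 mm wide, 63 mm tall. Origin at the centre of its underside.
- deli_cup: Bystander: clear cup, 109 mm wide, 72 mm tall. Origin at the centre of its underside.
- liners: Bystander: stack of foil baking cups, 72 mm wide, 61 mm tall. Origin at the centre of its underside.
Not all that is in view belongs to the job. Leave any yellow look-alike of the square_cutter alone.

How it is judged:
On the way, in this order (a step that is already met when the one before it is completed fails the run):
1. both cutters stand in the nests of their own shape (horizontal distance between round_cutter and round_nest below 0.004 m and z of each of round_cutter, square_cutter in the frame of case_base below 0.009 m and angle between each of round_cutter, square_cutter's own z axis and vertical below 0.08 rad and horizontal distance between square_cutter and square_nest below 0.004 m), for 0.2 s.
2. with both cutters nested, the cover has dropped over the locating pin (all of step 1 and horizontal distance between cover and pin_tip below 0.004 m and z of cover in the frame of case_base below 0.038 m and angle between cover's own z axis and vertical below 0.06 rad), for 0.1 s.
At the end, for the whole second after the job is handed in: Both cutters in their own nests (4 mm off centre, 3 mm off the floor, 0.08 rad tilt at most); cover on the pin within 4 mm, level within 0.06 rad, rim within 1.8 mm of the deck, collar pressed over 4.2 mm; robot still holding it down (over 2 N between gripper and cover), cover still (all of step 1 and horizontal distance between cover and pin_tip below 0.004 m and z of cover in the frame of case_base below 0.0198 m and angle between cover's own z axis and vertical below 0.06 rad and value of joint lift_collar above 0.0042 m and contact force between any of the fingers, the arm and cover above 2 N and linear speed of cover below 0.02 m/s); the arm keeps its last pose, push and grip.
It fails at once if a bystander (timer, teaspoon, cupcake, cup or foil baking cups) is moved more than 30 mm (distance of any of timer, teaspoon, cupcake, deli_cup, liners from where it was at the start of the episode above 0.03 m).
It also fails if it takes over 64 s, if anything falls off the work surface, if the arm or the gripper's body presses on something with over 40 N, if the wrist force passes 120 N, or if a joint passes its speed limit or range.

## Working session

There is one attempt and no reset: what is moved stays moved. The work goes in short steps, Python scripts to look and compute and a shell command to move; the robot and the scene stay as the last step left them, time stands still between calls to the robot, and variables do not carry over. Pictures are saved under pics/ and viewed, and the job is handed in when it is done.

```bash
ls; mkdir -p pics; python3 - <<'E'
from plant import *
import cv2
s=get_state();print(s)
for n in("scene","side","wrist"):
    p=snapshot(n);cv2.imwrite(f"pics/a_{n}.png",p["frame"][:,:,::-1])
    import numpy as np
    print(n,p["shot"],np.round(np.linalg.inv(p["camera_from_world"]),3).tolist(),p["mtx"].tolist())
E
```

```text
pics
{'clock': 0.0, 'q': array([ 0.03378631,  0.68995885, -0.1945332 ,  1.56637068,  0.15729856,
        0.90251433, -0.21509893]), 'qd': array([-0.00012579, -0.00021612,  0.00022742, -0.00048619, -0.00191617,
        0.00019472,  0.0001316 ]), 'joint_torque': array([ 3.38560185e-04, -5.27571630e+01, -1.26686912e+00, -1.53434461e+01,
       -5.26333472e-02,  6.56995355e-03,  1.65937727e-04]), 'tool_pos': array([ 6.24363240e-01, -3.14682899e-05,  2.45919103e-01]), 'eef_rot': array([ 9.99999567e-01,  5.81897328e-05, -9.26835211e-04,  6.39569992e-05]), 'contact_force': array([-0.67826823,  0.28669046, -0.08924886]), 'moment': array([ 0.02668614, -0.02062521, -0.00555708]), 'opening': 0.9947924417413835}
scene 1 [[-0.841, -0.374, 0.391, 0.077], [-0.541, 0.563, -0.625, 0.692], [0.014, -0.737, -0.676, 0.877], [0.0, 0.0, 0.0, 1.0]] [[424.8318404190306, 0.0, 317.1817126438745], [0.0, 424.8318404190306, 208.21961004908377], [0.0, 0.0, 1.0]]
side 2 [[0.823, -0.394, 0.408, 0.105], [-0.567, -0.553, 0.61, -0.738], [-0.015, -0.734, -0.679, 0.848], [0.0, 0.0, 0.0, 1.0]] [[413.0276511683891, 0.0, 319.07315698073785], [0.0, 413.0276511683891, 188.89862628557648], [0.0, 0.0, 1.0]]
wrist 3 [[1.0, 0.0, -0.0, 0.625], [0.0, -0.949, -0.315, 0.083], [-0.0, 0.315, -0.949, 0.383], [0.0, 0.0, 0.0, 1.0]] [[320.0885130200382, 0.0, 324.23470931021546], [0.0, 320.0885130200382, 203.32612386809495], [0.0, 0.0, 1.0]]
```

View pics/a_scene.png

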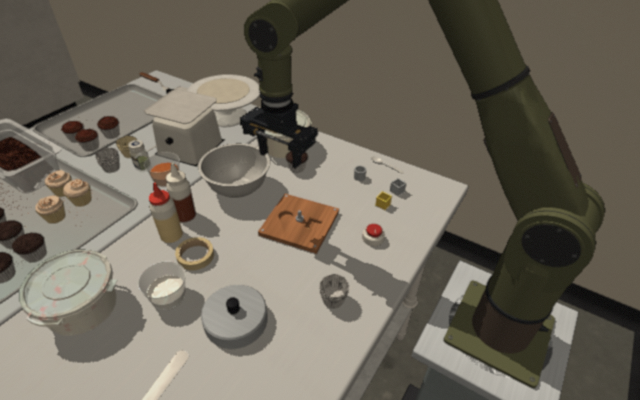

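View pics/a_side.png

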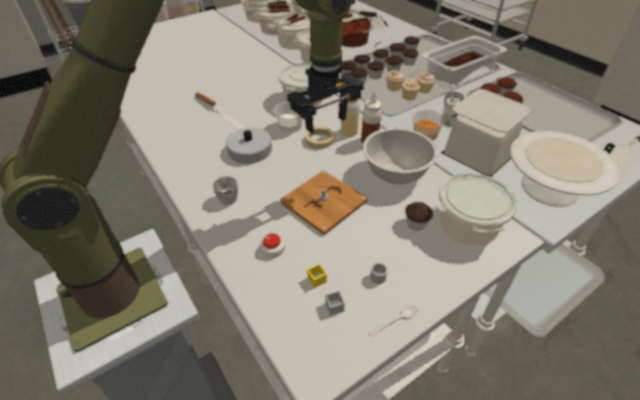

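View pics/a_wrist.png

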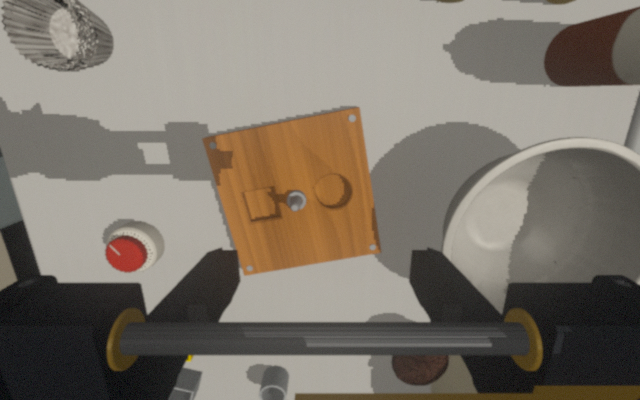

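Candidates in the scene view. The square cutter could be the grey tube at (398,187) or the yellow look-alike at (384,200); I choose the grey one. The round cutter is the grey tube at (360,173); the other round things are the foil liners at (334,290) and the cookie ring at (195,252). The cover is at (235,312) and the base at (300,220).

```bash
cat > h.py <<'E'
import numpy as np, cv2
from plant import *
def ray(p,uv):
    T=np.linalg.inv(p["camera_from_world"]);K=p["mtx"]
    d=T[:3,:3]@np.linalg.solve(K,[uv[0],uv[1],1.]);return T[:3,3],d
def atz(p,uv,z):
    o,d=ray(p,uv);return o+d*(z-o[2])/d[2]
def proj(p,X):
    c=p["camera_from_world"]@np.append(X,1);u=p["mtx"]@c[:3];return u[:2]/u[2]
def cloud(p):
    T=np.linalg.inv(p["camera_from_world"]);K=p["mtx"];D=p["depth"]
    v,u=np.mgrid[:D.shape[0],:D.shape[1]]
    c=np.stack([(u-K[0,2])/K[0,0]*D,(v-K[1,2])/K[1,1]*D,D],-1)
    X=c@T[:3,:3].T+T[:3,3]; X[D==0]=np.nan; return X
def save(p,n,crop=None,s=1):
    f=p["frame"][:,:,::-1]
    if crop: f=f[crop[1]:crop[3],crop[0]:crop[2]]
    cv2.imwrite("pics/"+n,cv2.resize(f,None,fx=s,fy=s,interpolation=cv2.INTER_CUBIC))
E
python3 - <<'E'
from h import *
Z={"pin_tip":.052,"round_nest":.006,"square_nest":.006,"case_base":0,"cover":0,"cover_knob":.059,"round_cutter":0,"square_cutter":0,"timer":0,"teaspoon":0,"cupcake":0,"deli_cup":0,"liners":0}
for n in("scene","side","wrist"):
    p=snapshot(n)
    for t,z in Z.items():
        for r in pinpoint(t,p)[:3]:
            if r["conf"]>.2: print(n,t,round(r["conf"],2),np.round(r["uv"],1),atz(p,r["uv"],z).round(4))
    if n=="scene": save(p,"c1.png",(330,140,440,240),6)
    if n=="side": save(p,"c2.png",(290,240,420,330),6)
E
```

```text
scene pin_tip 0.56 [299.1 212.9] [ 0.5855 -0.025   0.052 ]
scene round_nest 0.74 [290.8 216.9] [ 0.6245 -0.0371  0.006 ]
scene square_nest 0.75 [312.1 227. ] [ 0.5488 -0.0367  0.006 ]
scene case_base 0.57 [301.9 224.3] [ 0.5831 -0.0345  0.    ]
scene case_base 0.28 [235.3 322.2] [0.5295 0.3226 0.    ]
scene case_base 0.24 [234.5 318.9] [0.537  0.3168 0.    ]
scene cover 0.81 [237.6 320.4] [0.5282 0.3159 0.    ]
scene cover_knob 0.79 [232.7 306.3] [0.5311 0.3192 0.059 ]
scene cover_knob 0.34 [297.5 168.8] [ 0.7009 -0.184   0.059 ]
scene round_cutter 0.67 [358.8 179.7] [ 0.5443 -0.3109  0.    ]
scene square_cutter 0.55 [393.4 190.8] [ 0.4245 -0.3226 -0.    ]
scene square_cutter 0.54 [232.  304.2] [0.5693 0.2886 0.    ]
scene square_cutter 0.49 [383.5 204.4] [ 0.422 -0.246  0.   ]
scene timer 0.89 [367.9 240. ] [ 0.3921 -0.0854  0.    ]
scene timer 0.48 [393.2 191.8] [ 0.4229 -0.3177  0.    ]
scene teaspoon 0.39 [386.  164.1] [ 0.5072 -0.4389  0.    ]
scene teaspoon 0.31 [282.6 216.1] [ 0.6507 -0.0315  0.    ]
scene cupcake 0.64 [297.3 168.9] [ 0.7462 -0.2464 -0.    ]
scene deli_cup 0.6
[... 703 characters left out ...]
aspoon 0.6 [388.3 317.7] [ 0.4988 -0.4193  0.    ]
side cupcake 0.92 [418.4 221.8] [ 0.7623 -0.2468  0.    ]
side deli_cup 0.83 [292.6 124.2] [0.7327 0.3656 0.    ]
side liners 0.86 [227.8 198.6] [ 0.37    0.1458 -0.    ]
wrist pin_tip 0.79 [294.3 207.8] [ 0.5927 -0.0325  0.052 ]
wrist round_nest 0.87 [326.8 192. ] [ 0.6288 -0.0279  0.006 ]
wrist case_base 0.61 [295.2 195.4] [ 0.5893 -0.0341  0.    ]
wrist case_base 0.3 [293.4 208.2] [ 0.5865 -0.0511  0.    ]
wrist round_cutter 0.6 [271.6 371.4] [ 0.5451 -0.3155  0.    ]
wrist square_cutter 0.81 [188.  375.8] [ 0.4161 -0.3239  0.    ]
wrist timer 0.7 [143.2 242.4] [ 0.3873 -0.0986  0.    ]
wrist liners 0.94 [87.9 36.6] [0.3711 0.1448 0.    ]
```

View pics/c2.png

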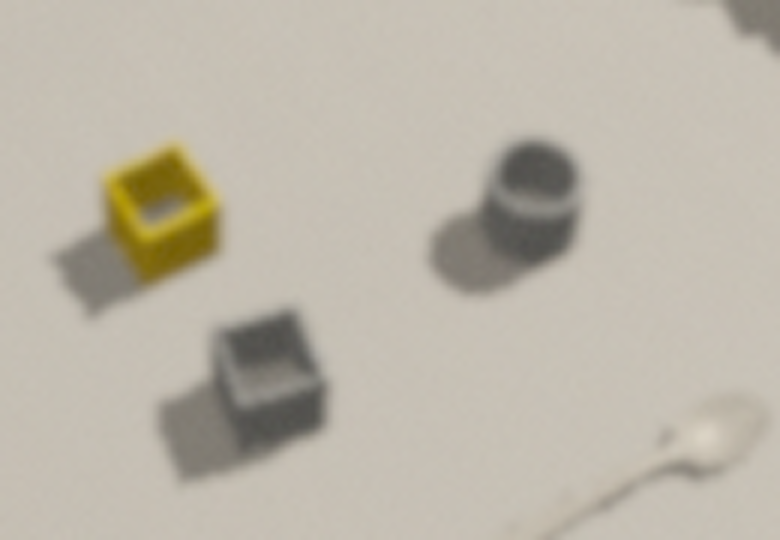

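The close crop shows that the grey square tube, at (338,302) in the side view, is the real square cutter. The yellow one, at (317,275), is the look-alike. The grey round tube is at (378,272). Next I measure precisely.

```bash
cat >> h.py <<'E'
def base_fit(p,draw=None):
    f=p["frame"].astype(int);m=((f[...,0]-f[...,2]>35)&(f[...,0]>60)).astype(np.uint8)
    X=cloud(p); m&=(np.abs(X[...,2]-.018)<.008)&(np.linalg.norm(X[...,:2]-[.59,-.032],axis=-1)<.15)
    m=cv2.morphologyEx(m.astype(np.uint8),cv2.MORPH_CLOSE,np.ones((15,15)))
    v,u=np.nonzero(m);P=np.array([atz(p,(a,b),.018)[:2] for a,b in zip(u,v)])
    r=cv2.minAreaRect((P*1000).astype(np.float32));return r
E
python3 - <<'E'
from h import *
for n in("scene","side","wrist"):
    p=snapshot(n);print(n,base_fit(p))
    X=cloud(p);f=p["frame"].astype(int);yel=f[...,0]-f[...,2]>60
    for nm,c in(("sq",(.42,-.322)),("rd",(.546,-.316)),("knob",(.532,.32)),("cov",(.532,.32))):
        lo,hi,r=(.025,.05,.04) if nm in("sq","rd") else (.055,.09,.03) if nm=="knob" else (.035,.05,.1)
        m=(X[...,2]>lo)&(X[...,2]<hi)&(np.linalg.norm(X[...,:2]-c,axis=-1)<r)&~yel
        P=X[m]
        if len(P)>10: print(n,nm,len(P),np.percentile(P,[3,97],axis=0).round(4).tolist(),cv2.minAreaRect((P[:,:2]*1000).astype(np.float32)))
E
```

```text
scene ((587.9957885742188, -29.045166015625), (182.14036560058594, 187.0421600341797), 10.673480987548828)
scene sq 81 [[0.3933, -0.348, 0.0255], [0.4339, -0.3081, 0.0361]] ((413.4027404785156, -328.61279296875), (41.22954559326172, 37.58027648925781), 73.80207824707031)
scene rd 71 [[0.53, -0.3415, 0.0255], [0.5657, -0.3026, 0.036]] ((547.5236206054688, -322.97979736328125), (36.056884765625, 38.401737213134766), 29.240068435668945)
scene knob 165 [[0.5184, 0.306, 0.0563], [0.5443, 0.3315, 0.0748]] ((532.2721557617188, 317.73724365234375), (28.5483455657959, 28.050745010375977), 0.6829800009727478)
scene cov 2672 [[0.4649, 0.2559, 0.0377], [0.5942, 0.3844, 0.045]] ((531.1472778320312, 319.3695068359375), (148.4373779296875, 146.37989807128906), 39.42689895629883)
side ((591.1132202148438, -35.39952850341797), (187.53756713867188, 188.6553955078125), 10.847453117370605)
side sq 170 [[0.3958, -0.349, 0.0255], [0.4351, -0.3072, 0.0397]] ((415.76239013671875, -328.0705871582031), (38.66166305541992, 36.16434860229492), 72.8311996459961)
side rd 155 [[0.5312, -0.3426, 0.0255], [0.5683, -
[... 186 characters left out ...]
3726196289062, 314.9687805175781), (32.38729476928711, 26.17542266845703), 29.143369674682617)
side cov 913 [[0.4654, 0.2459, 0.0378], [0.5965, 0.3758, 0.0494]] ((531.990966796875, 314.6038818359375), (146.62637329101562, 144.5302734375), 0.6983913779258728)
wrist ((591.7779541015625, -32.30281066894531), (179.6228485107422, 180.07232666015625), 10.824976921081543)
wrist sq 190 [[0.4004, -0.3393, 0.0253], [0.4373, -0.3082, 0.0352]] ((417.9060974121094, -326.49786376953125), (36.21742630004883, 33.07874298095703), 72.89498901367188)
wrist rd 318 [[0.5332, -0.339, 0.0254], [0.5693, -0.3033, 0.0357]] ((550.78515625, -321.1073913574219), (38.20722961425781, 36.89080047607422), 33.91312026977539)
```

```bash
python3 -m creep '[{"hand":0.06,"slide":[-0.03,0.047,0.01],"turn":0},{"hand":0.06,"slide":[-0.03,0.047,0.01],"turn":0},{"hand":0.06,"slide":[-0.03,0.047,0.01],"turn":0},{"hand":0.06,"slide":[-0.03,0.047,0.01],"turn":0},{"hand":0.06,"slide":[-0.03,0.047,0.01],"turn":0}]' 20
python3 -m creep '[{"hand":0.06,"slide":[-0.03,0.046,0.01],"turn":0},{"hand":0.06,"slide":[-0.027,0.046,0.01],"turn":0},{"hand":0.06,"slide":[0,0,0],"turn":8.5},{"hand":0.06,"slide":[0,0,0],"turn":8.5},{"hand":0.06,"slide":[0,0,0],"turn":0}]'
cat >> h.py <<'E'
def yaw():
    from scipy.spatial.transform import Rotation as R
    s=get_state();M=R.from_quat(s["eef_rot"]).as_matrix();return s,M,np.degrees(np.arctan2(M[1,0],M[0,0]))
def to(xyz):
    s,M,y=yaw();d=np.array(xyz)-s["tool_pos"];print("pos",s["tool_pos"].round(4),"yaw",round(y,2),"tilt",M[:,2].round(3),"slide",(M.T@d).round(4),"f",s["contact_force"].round(1),"open",round(s["opening"],3),"t",round(s["clock"],2))
E
python3 - <<'E'
from h import *
p=snapshot("wrist");save(p,"w2.png")
to([.416,-.327,.023])
X=cloud(p);f=p["frame"].astype(int);yel=f[...,0]-f[...,2]>60
for nm,c in(("sq",(.416,-.327)),("rd",(.55,-.322))):
  for lo,hi in((.033,.042),(.01,.042)):
    m=(X[...,2]>lo)&(X[...,2]<hi)&(np.linalg.norm(X[...,:2]-c,axis=-1)<.035)&~yel
    P=X[m]
    if len(P)>10: print(nm,len(P),np.percentile(P,[3,97],axis=0).round(4).tolist(),cv2.minAreaRect((P[:,:2]*1000).astype(np.float32)))
E
```

```text
clock: 3.02
tool_pos: [0.4743, -0.2365, 0.1967]
eef_rot: [1.0, 0.0, 0.0, 0.0]
contact_force: [0.8, -0.4, 0.8]
opening: 0.681
clock: 3.65
tool_pos: [0.4182, -0.3271, 0.1768]
eef_rot: [0.989, -0.147, 0.0, 0.0]
contact_force: [-0.3, 0.1, -0.6]
opening: 0.683
pos [ 0.4182 -0.327   0.1768] yaw -16.83 tilt [ 0. -0. -1.] slide [-0.0022  0.0006  0.1538] f [0.8 0.  0.8] open 0.682 t 3.7
sq 501 [[0.3957, -0.3477, 0.0335], [0.4355, -0.308, 0.0363]] ((415.509765625, -327.9053955078125), (36.49346160888672, 35.97190475463867), 72.87982940673828)
sq 1022 [[0.3969, -0.3467, 0.0117], [0.4354, -0.3068, 0.0362]] ((415.4950866699219, -327.80914306640625), (36.52461242675781, 36.04043960571289), 73.16792297363281)
rd 584 [[0.5313, -0.3415, 0.0334], [0.5678, -0.3047, 0.0369]] ((549.6738891601562, -323.3868408203125), (38.64279556274414, 39.143680572509766), 11.923372268676758)
rd 1457 [[0.5307, -0.3404, 0.0114], [0.5669, -0.3042, 0.0364]] ((549.630859375, -323.2687683105469), (38.84626770019531, 39.32175064086914), 13.307841300964355)
```

View pics/w2.png

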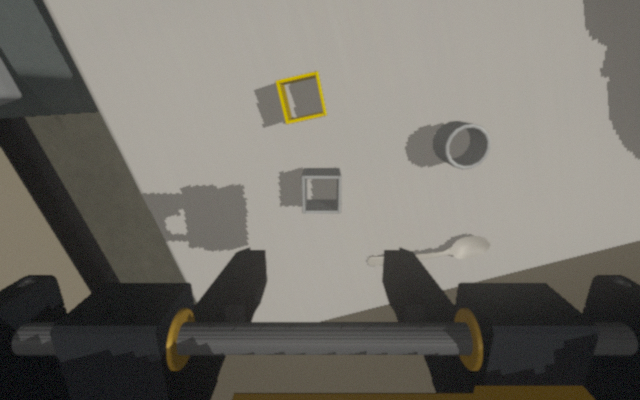

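```bash
python3 -m creep '[{"hand":0.06,"slide":[-0.0023,0.0017,0.05],"turn":0},{"hand":0.06,"slide":[0,0,0.05],"turn":0},{"hand":0.06,"slide":[0,0,0.04],"turn":0},{"hand":0.06,"slide":[0,0,0.0135],"turn":0},{"hand":0.06,"slide":[0,0,0],"turn":0}]' 20
python3 -m creep '[{"hand":0.02,"slide":[0,0,0],"turn":0},{"hand":0.02,"slide":[0,0,0],"turn":0},{"hand":0.02,"slide":[0,0,0],"turn":0},{"hand":0.02,"slide":[0,0,0],"turn":0}]' 20
python3 - <<'E'
from h import *
to([.4155,-.328,.023])
E
```

```text
clock: 4.32
tool_pos: [0.4155, -0.3277, 0.0231]
eef_rot: [0.989, -0.147, -0.0, -0.0]
contact_force: [0.0, 0.1, 0.1]
opening: 0.68
clock: 4.82
tool_pos: [0.4158, -0.3284, 0.0243]
eef_rot: [0.989, -0.148, 0.001, 0.0]
contact_force: [-1.4, -0.2, 6.9]
opening: 0.408
pos [ 0.4158 -0.3284  0.0243] yaw -17.0 tilt [ 0.002 -0.001 -1.   ] slide [-0.0004 -0.0003  0.0013] f [-1.4 -0.2  6.9] open 0.408 t 4.83
```

```bash
python3 -m creep '[{"hand":0.02,"slide":[0,0,-0.05],"turn":0},{"hand":0.02,"slide":[0,0,-0.06],"turn":0},{"hand":0.02,"slide":[0.007,-0.052,0],"turn":0},{"hand":0.02,"slide":[0.007,-0.052,0],"turn":0},{"hand":0.02,"slide":[0.007,-0.052,0],"turn":0}]' 20
python3 -m creep '[{"hand":0.02,"slide":[0.007,-0.052,0],"turn":0},{"hand":0.02,"slide":[0.007,-0.052,0],"turn":0},{"hand":0.02,"slide":[0.008,-0.052,0],"turn":0},{"hand":0.02,"slide":[0,0,0],"turn":10.4},{"hand":0.02,"slide":[0,0,0],"turn":10.4}]' 20
python3 -m creep '[{"hand":0.02,"slide":[0,0,0],"turn":10.4},{"hand":0.02,"slide":[0,0,0],"turn":10.4},{"hand":0.02,"slide":[0,0,0],"turn":10.4},{"hand":0.02,"slide":[0,0,0],"turn":10.2},{"hand":0.02,"slide":[0,0,0],"turn":0}]' 20
python3 - <<'E'
from h import *
to([.5483,-.0412,.03])
p=snapshot("wrist");save(p,"w3.png")
for t,z in(("pin_tip",.052),("round_nest",.006),("square_nest",.006),("square_cutter",.11)):
    for r in pinpoint(t,p)[:2]: print(t,round(r["conf"],2),np.round(r["uv"]),atz(p,r["uv"],z).round(4))
print(base_fit(p))
for t,X in(("pin",(.5915,-.033,.052)),("sqn",(.5483,-.0412,.006)),("rn",(.6347,-.0248,.006))): print(t,proj(p,X).round(1))
for n in("scene","side"):
    q=snapshot(n);save(q,f"{n}3.png",(220,150,420,270) if n=="scene" else (240,110,420,230),4); print(n,base_fit(q))
E
```

```text
clock: 5.45
tool_pos: [0.4816, -0.1837, 0.1338]
eef_rot: [0.989, -0.148, 0.001, 0.0]
contact_force: [0.6, 0.6, -0.1]
opening: 0.407
clock: 6.08
tool_pos: [0.5477, -0.041, 0.1334]
eef_rot: [0.945, -0.326, -0.0, -0.0]
contact_force: [0.0, -0.4, -1.4]
opening: 0.406
clock: 6.7
tool_pos: [0.5475, -0.0419, 0.1333]
eef_rot: [0.771, -0.637, 0.0, 0.0]
contact_force: [0.1, 0.1, -0.6]
opening: 0.405
pos [ 0.5475 -0.0419  0.1333] yaw -79.08 tilt [-0. -0. -1.] slide [-0.0006 -0.001   0.1033] f [ 0.1  0.1 -0.6] open 0.405 t 6.7
pin_tip 0.7 [324. 155.] [ 0.5917 -0.0329  0.052 ]
round_nest 0.72 [323.  90.] [ 0.6338 -0.0237  0.006 ]
round_nest 0.46 [116. 323.] [0.38   0.1373 0.006 ]
square_nest 0.8 [324. 200.] [ 0.5451 -0.0415  0.006 ]
square_cutter 0.97 [323. 249.] [ 0.5499 -0.0404  0.11  ]
((591.27099609375, -32.91259765625), (179.56053161621094, 179.65872192382812), 10.896587371826172)
pin [324.5 155.1]
sqn [324.4 196.6]
rn [324.7  88.7]
scene ((587.9015502929688, -28.857444763183594), (182.08908081054688, 187.29417419433594), 10.742921829223633)
side ((590.6851806640625, -34.727752685546875), (188.09368896484375, 186.86073303222656), 10.702659606933594)
```

View pics/w3.png

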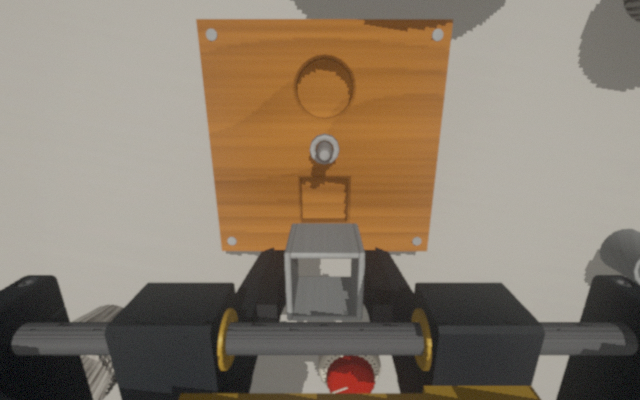

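View pics/side3.png

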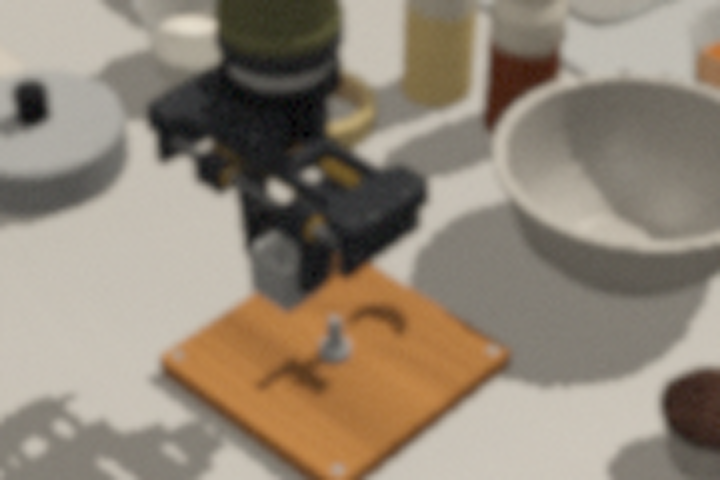

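```bash
cat >> h.py <<'E'
def held(p,r=.026,lo=-.002,hi=.016):
    # points on the held cutter in tool frame
    s,M,y=yaw();X=(cloud(p)-s["tool_pos"])@M
    m=(np.abs(X[...,0])<r)&(np.abs(X[...,1])<r)&(X[...,2]>-hi)&(X[...,2]<.03)
    P=X[m];return P
E
python3 - <<'E'
from h import *
p=snapshot("wrist")
P=held(p)
print(len(P))
for a in range(3): print(np.percentile(P[:,a],[0,1,3,10,50,90,97,99,100]).round(4))
h,e=np.histogram(P[:,1],40);print(list(zip(e.round(4),h)))
h,e=np.histogram(P[:,2],20);print(list(zip(e.round(4),h)))
save(p,"w4.png",(240,180,410,330),4)
E
```

```text
7600
[-0.026  -0.025  -0.0223 -0.0171 -0.0002  0.0166  0.0225  0.025   0.026 ]
[-0.0187 -0.0182 -0.0181 -0.0178 -0.0057  0.0156  0.0162  0.0174  0.0185]
[-0.016  -0.015  -0.0134 -0.0114 -0.003   0.0166  0.0215  0.0229  0.0244]
[(np.float64(-0.0187), np.int64(1076)), (np.float64(-0.0177), np.int64(1209)), (np.float64(-0.0168), np.int64(166)), (np.float64(-0.0159), np.int64(124)), (np.float64(-0.015), np.int64(43)), (np.float64(-0.014), np.int64(28)), (np.float64(-0.0131), np.int64(27)), (np.float64(-0.0122), np.int64(36)), (np.float64(-0.0112), np.int64(94)), (np.float64(-0.0103), np.int64(398)), (np.float64(-0.0094), np.int64(448)), (np.float64(-0.0084), np.int64(48)), (np.float64(-0.0075), np.int64(48)), (np.float64(-0.0066), np.int64(57)), (np.float64(-0.0057), np.int64(56)), (np.float64(-0.0047), np.int64(45)), (np.float64(-0.0038), np.int64(57)), (np.float64(-0.0029), np.int64(59)), (np.float64(-0.0019), np.int64(52)), (np.float64(-0.001), np.int64(55)), (np.float64(-0.0001), np.int64(57)), (np.float64(0.0008), np.int64(67)), (np.float64(0.0018), np.int64(55)), (np.float64(0.0027
[... 645 characters left out ...]
64(-0.014), np.int64(240)), (np.float64(-0.0119), np.int64(1769)), (np.float64(-0.0099), np.int64(557)), (np.float64(-0.0079), np.int64(454)), (np.float64(-0.0059), np.int64(438)), (np.float64(-0.0039), np.int64(384)), (np.float64(-0.0018), np.int64(393)), (np.float64(0.0002), np.int64(370)), (np.float64(0.0022), np.int64(359)), (np.float64(0.0042), np.int64(333)), (np.float64(0.0062), np.int64(313)), (np.float64(0.0083), np.int64(290)), (np.float64(0.0103), np.int64(251)), (np.float64(0.0123), np.int64(243)), (np.float64(0.0143), np.int64(241)), (np.float64(0.0163), np.int64(230)), (np.float64(0.0183), np.int64(209)), (np.float64(0.0204), np.int64(217)), (np.float64(0.0224), np.int64(134))]
```

View pics/w4.png

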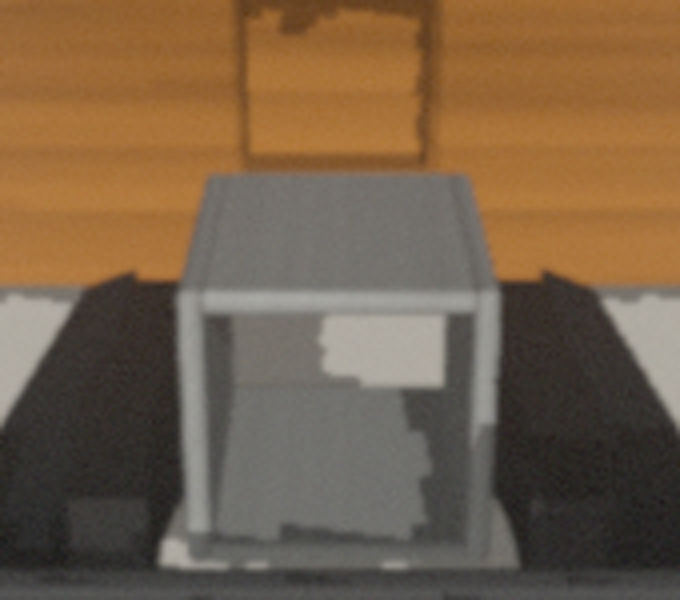

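```bash
python3 -m creep '[{"hand":0.02,"slide":[-0.0006,-0.0008,0.04],"turn":0},{"hand":0.02,"slide":[0,0,0.04],"turn":0},{"hand":0.02,"slide":[0,0,0],"turn":0}]' 20
python3 -m creep '[{"hand":0.02,"slide":[0,0,0.006],"turn":0},{"hand":0.02,"slide":[0,0,0.005],"turn":0},{"hand":0.02,"slide":[0,0,0.005],"turn":0},{"hand":0.02,"slide":[0,0,0.004],"turn":0},{"hand":0.02,"slide":[0,0,0],"turn":0}]' 20
python3 - <<'E'
from h import *
to([.5482,-.0412,.03])
E
```

```text
clock: 7.48
tool_pos: [0.5463, -0.0412, 0.0512]
eef_rot: [0.771, -0.637, -0.002, 0.001]
contact_force: [0.2, 0.3, -0.1]
opening: 0.407
clock: 8.1
tool_pos: [0.5482, -0.0413, 0.0331]
eef_rot: [0.771, -0.637, -0.0, 0.0]
contact_force: [0.5, 0.2, -0.3]
opening: 0.408
pos [ 0.5482 -0.0413  0.0331] yaw -79.2 tilt [-0.  0. -1.] slide [-0.0001  0.      0.0031] f [ 0.5  0.2 -0.3] open 0.408 t 8.1
```

```bash
python3 -m creep '[{"hand":0.02,"slide":[0,0,0.003],"turn":0},{"hand":0.02,"slide":[0,0,0],"turn":0},{"hand":0.05,"slide":[0,0,0],"turn":0},{"hand":0.055,"slide":[0,0,0],"turn":0},{"hand":0.055,"slide":[0,0,0],"turn":0}]' 20
python3 -m creep '[{"hand":0.06,"slide":[0,0,-0.02],"turn":0},{"hand":0.06,"slide":[0,0,-0.05],"turn":0},{"hand":0.06,"slide":[0,0,-0.05],"turn":0},{"hand":0.06,"slide":[0,0,0],"turn":0}]' 20
python3 - <<'E'
from h import *
to([.5497,-.3233,.15])
p=snapshot("wrist");save(p,"w5.png")
X=cloud(p);c=(.5482,-.0412)
m=(X[...,2]>.036)&(X[...,2]<.05)&(np.linalg.norm(X[...,:2]-c,axis=-1)<.032)
P=X[m];print(len(P),np.percentile(P,[3,50,97],axis=0).round(4).tolist(),cv2.minAreaRect((P[:,:2]*1000).astype(np.float32)))
E
```

```text
clock: 8.72
tool_pos: [0.5483, -0.0414, 0.0302]
eef_rot: [0.771, -0.637, -0.0, 0.0]
contact_force: [0.3, -0.1, 0.6]
opening: 0.623
clock: 9.22
tool_pos: [0.5507, -0.0418, 0.1536]
eef_rot: [0.77, -0.638, 0.003, -0.002]
contact_force: [-0.2, 0.3, -0.0]
opening: 0.68
pos [ 0.5507 -0.0418  0.1536] yaw -79.21 tilt [ 0.007 -0.001 -1.   ] slide [0.2763 0.0537 0.0038] f [-0.2  0.3 -0. ] open 0.68 t 9.22
691 [[0.5301, -0.0593, 0.0366], [0.5489, -0.0407, 0.041], [0.568, -0.0222, 0.0425]] ((548.5394287109375, -40.863311767578125), (36.3105354309082, 36.100303649902344), 10.314803123474121)
```

View pics/w5.png

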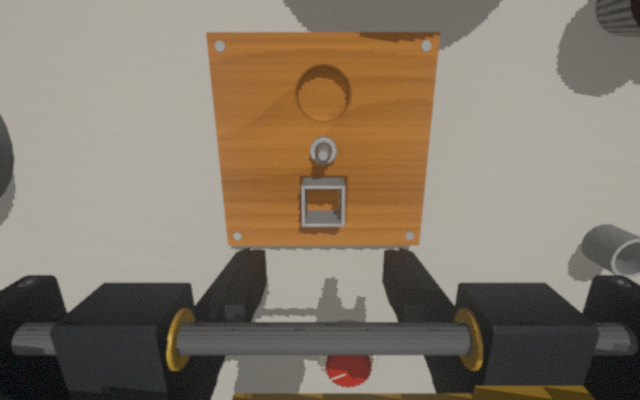

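```bash
python3 -m creep '[{"hand":0.06,"slide":[0.055,0.011,0],"turn":0},{"hand":0.06,"slide":[0.055,0.011,0],"turn":0},{"hand":0.06,"slide":[0.055,0.011,0],"turn":0},{"hand":0.06,"slide":[0.055,0.011,0],"turn":0},{"hand":0.06,"slide":[0.056,0.010,0],"turn":0}]' 20
python3 -m creep '[{"hand":0.06,"slide":[0,0,0],"turn":0}]' 20
python3 - <<'E'
from h import *
to([.5497,-.3233,.023])
p=snapshot("wrist");save(p,"w6.png")
X=cloud(p);c=(.55,-.322)
for lo,hi in((.033,.042),(.01,.042)):
    m=(X[...,2]>lo)&(X[...,2]<hi)&(np.linalg.norm(X[...,:2]-c,axis=-1)<.032)
    P=X[m];print(len(P),cv2.minEnclosingCircle((P[:,:2]*1000).astype(np.float32)),cv2.minAreaRect((P[:,:2]*1000).astype(np.float32)))
E
```

```text
clock: 9.9
tool_pos: [0.546, -0.3236, 0.1483]
eef_rot: [0.771, -0.637, -0.002, -0.0]
contact_force: [2.3, -0.6, -0.5]
opening: 0.68
clock: 10.02
tool_pos: [0.5441, -0.3292, 0.1487]
eef_rot: [0.768, -0.641, 0.0, 0.002]
contact_force: [-0.1, 1.0, 0.0]
opening: 0.682
pos [ 0.5441 -0.3292  0.1487] yaw -79.69 tilt [-0.002 -0.004 -1.   ] slide [-0.0053 -0.0069  0.1257] f [-0.1  1.   0. ] open 0.682 t 10.03
584 ((550.0243530273438, -323.6600646972656), 19.955196380615234) ((550.1123657226562, -323.60369873046875), (38.79011154174805, 38.86005401611328), 15.462034225463867)
1175 ((550.1581420898438, -323.68560791015625), 19.9874267578125) ((550.2611083984375, -323.5654602050781), (38.86172866821289, 39.1296501159668), 13.483861923217773)
```

View pics/w6.png

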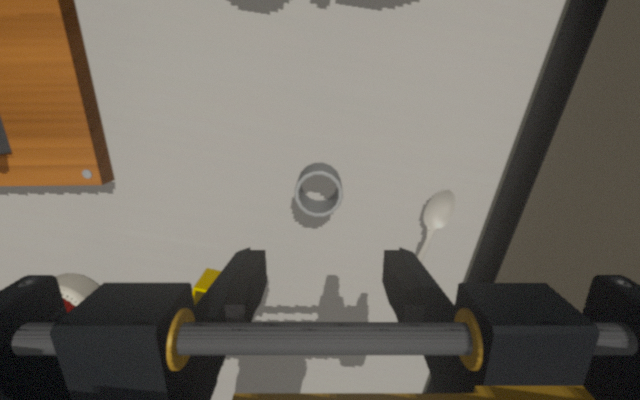

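```bash
python3 -c "
from h import *
to([.5501,-.3236,.0235])"
```

```text
pos [ 0.5451 -0.325   0.1484] yaw -79.46 tilt [-0.003  0.    -1.   ] slide [-0.0003 -0.0055  0.1249] f [ 0.2  0.1 -0.7] open 0.683 t 10.07
```

```bash
python3 -m creep '[{"hand":0.06,"slide":[0,-0.004,0.04],"turn":0},{"hand":0.06,"slide":[0,0,0.03],"turn":0},{"hand":0.06,"slide":[0,0,0],"turn":0},{"hand":0.06,"slide":[0,0,0],"turn":0}]' 20
python3 -c "
from h import *
to([.5501,-.3236,.0235])"
```

```text
clock: 10.58
tool_pos: [0.5515, -0.321, 0.0807]
eef_rot: [0.771, -0.637, 0.0, -0.0]
contact_force: [-0.8, -0.9, 0.2]
opening: 0.681
pos [ 0.5515 -0.321   0.0807] yaw -79.13 tilt [ 0.  0. -1.] slide [0.0023 0.0019 0.0572] f [-0.8 -0.9  0.2] open 0.681 t 10.57
```

```bash
python3 -m creep '[{"hand":0.06,"slide":[0.0023,0.0019,0.03],"turn":0},{"hand":0.06,"slide":[0,0,0.027],"turn":0},{"hand":0.06,"slide":[0,0,0],"turn":0},{"hand":0.06,"slide":[0,0,0],"turn":0}]' 20
python3 -m creep '[{"hand":0.02,"slide":[0,0,0],"turn":0},{"hand":0.02,"slide":[0,0,0],"turn":0},{"hand":0.02,"slide":[0,0,0],"turn":0},{"hand":0.02,"slide":[0,0,0],"turn":0}]' 20
python3 -c "
from h import *
to([.5501,-.3236,.0235])"
```

```text
clock: 11.08
tool_pos: [0.5506, -0.325, 0.0249]
eef_rot: [0.771, -0.637, 0.001, -0.0]
contact_force: [-0.1, -0.4, 0.7]
opening: 0.681
clock: 11.58
tool_pos: [0.5501, -0.3247, 0.0241]
eef_rot: [0.771, -0.637, 0.001, -0.0]
contact_force: [-1.4, 0.6, 6.8]
opening: 0.45
pos [ 0.5501 -0.3247  0.0241] yaw -79.2 tilt [ 0.001 -0.    -1.   ] slide [-0.0011 -0.0002  0.0006] f [-1.4  0.6  6.8] open 0.45 t 11.57
```

```bash
python3 -m creep '[{"hand":0.02,"slide":[0,0,-0.05],"turn":0},{"hand":0.02,"slide":[0,0,-0.06],"turn":0},{"hand":0.02,"slide":[-0.0465,-0.0232,0],"turn":0},{"hand":0.02,"slide":[-0.0465,-0.0232,0],"turn":0},{"hand":0.02,"slide":[-0.0465,-0.0232,0],"turn":0}]' 20
python3 -m creep '[{"hand":0.02,"slide":[-0.0465,-0.0232,0],"turn":0},{"hand":0.02,"slide":[-0.0465,-0.0232,0],"turn":0},{"hand":0.02,"slide":[-0.0465,-0.0232,0],"turn":0},{"hand":0.02,"slide":[0,0,0],"turn":0},{"hand":0.02,"slide":[0,0,0],"turn":0}]' 20
python3 - <<'E'
from h import *
to([.6346,-.0246,.03])
p=snapshot("wrist");save(p,"w7.png")
P=held(p)
for a in range(3): print(np.percentile(P[:,a],[0,1,3,10,50,90,97,99,100]).round(4))
Q=P[(P[:,2]<-.009)&(P[:,2]>-.014)];print(len(Q),cv2.minEnclosingCircle((Q[:,:2]*1000).astype(np.float32)))
Q=Q[np.abs(Q[:,0])<.008];h,e=np.histogram(Q[:,1],30);print(list(zip(e.round(4).tolist(),h.tolist())))
E
```

```text
clock: 12.2
tool_pos: [0.5919, -0.1728, 0.1333]
eef_rot: [0.77, -0.638, -0.0, -0.0]
contact_force: [1.3, 0.4, -1.2]
opening: 0.447
clock: 12.82
tool_pos: [0.6335, -0.0251, 0.133]
eef_rot: [0.77, -0.637, 0.0, 0.001]
contact_force: [-0.4, -1.2, -1.5]
opening: 0.447
pos [ 0.6335 -0.0251  0.133 ] yaw -79.2 tilt [-0.001 -0.001 -1.   ] slide [-0.0004 -0.0013  0.103 ] f [-0.4 -1.2 -1.5] open 0.447 t 12.82
[-0.026  -0.0247 -0.0225 -0.0183 -0.0009  0.0173  0.0224  0.0251  0.026 ]
[-0.0205 -0.0201 -0.0198 -0.0189 -0.0035  0.0156  0.0163  0.0168  0.0185]
[-0.016  -0.015  -0.0132 -0.0113 -0.0026  0.0169  0.0219  0.0235  0.0263]
2173 ((0.09017249941825867, -5.422458171844482), 26.372329711914062)
[(-0.0203, 72), (-0.019, 109), (-0.0177, 83), (-0.0165, 29), (-0.0152, 10), (-0.0139, 0), (-0.0126, 0), (-0.0113, 0), (-0.01, 0), (-0.0087, 0), (-0.0074, 0), (-0.0061, 0), (-0.0048, 0), (-0.0035, 0), (-0.0022, 0), (-0.0009, 0), (0.0004, 0), (0.0016, 0), (0.0029, 0), (0.0042, 0), (0.0055, 0), (0.0068, 0), (0.0081, 0), (0.0094, 0), (0.0107, 1), (0.012, 3), (0.0133, 20), (0.0146, 64), (0.0159, 106), (0.0172, 38)]
```

View pics/w7.png

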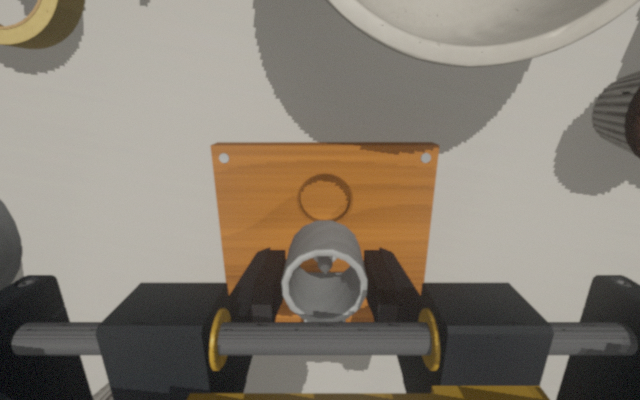

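```bash
python3 -m creep '[{"hand":0.02,"slide":[-0.0004,-0.0010,0.04],"turn":0},{"hand":0.02,"slide":[0,0,0.04],"turn":0},{"hand":0.02,"slide":[0,0,0],"turn":0},{"hand":0.02,"slide":[0,0,0],"turn":0}]' 20
python3 -c "
from h import *
to([.6346,-.0246,.03])"
```

```text
clock: 13.38
tool_pos: [0.6356, -0.0254, 0.0545]
eef_rot: [0.77, -0.638, 0.001, -0.0]
contact_force: [-0.7, 0.9, -0.6]
opening: 0.453
pos [ 0.6356 -0.0254  0.0545] yaw -79.31 tilt [ 0.002 -0.001 -1.   ] slide [-0.001   0.0009  0.0245] f [-0.7  0.9 -0.6] open 0.453 t 13.38
```

Within 1 mm (oscillating); going down.

```bash
python3 -m creep '[{"hand":0.02,"slide":[-0.0004,0,0.006],"turn":0},{"hand":0.02,"slide":[0,0,0.005],"turn":0},{"hand":0.02,"slide":[0,0,0.005],"turn":0},{"hand":0.02,"slide":[0,0,0.004],"turn":0},{"hand":0.02,"slide":[0,0,0.003],"turn":0}]' 20
python3 -c "
from h import *
to([.6346,-.0246,.03])"
```

```text
clock: 14.0
tool_pos: [0.6349, -0.0242, 0.0301]
eef_rot: [0.77, -0.638, 0.0, 0.0]
contact_force: [1.2, -0.6, 8.2]
opening: 0.453
pos [ 0.6349 -0.0242  0.0301] yaw -79.22 tilt [ 0.    -0.001 -1.   ] slide [0.0004 0.0004 0.0001] f [ 1.2 -0.6  8.2] open 0.453 t 14.0
```

```bash
python3 -m creep '[{"hand":0.05,"slide":[0,0,0],"turn":0},{"hand":0.058,"slide":[0,0,0],"turn":0},{"hand":0.058,"slide":[0,0,0],"turn":0},{"hand":0.058,"slide":[0,0,-0.02],"turn":0}]' 20
python3 -m creep '[{"hand":0.06,"slide":[0,0,-0.05],"turn":0},{"hand":0.06,"slide":[0,0,-0.06],"turn":0},{"hand":0.06,"slide":[0,0,-0.02],"turn":0},{"hand":0.06,"slide":[0,0,0],"turn":0},{"hand":0.06,"slide":[0,0,0],"turn":0}]' 20
python3 - <<'E'
from h import *
to([.532,.318,.18])
p=snapshot("wrist");save(p,"w8.png")
X=cloud(p)
for c in((.5482,-.0412),(.6346,-.0246)):
  m=(X[...,2]>.036)&(X[...,2]<.05)&(np.linalg.norm(X[...,:2]-c,axis=-1)<.032)
  P=X[m];print(len(P),np.percentile(P,[3,50,97],axis=0).round(4).tolist(),cv2.minEnclosingCircle((P[:,:2]*1000).astype(np.float32)),cv2.minAreaRect((P[:,:2]*1000).astype(np.float32)))
print(base_fit(p))
for r in pinpoint("pin_tip",p)[:2]:print(r,atz(p,r["uv"],.052))
E
```

```text
clock: 14.5
tool_pos: [0.6336, -0.023, 0.0497]
eef_rot: [0.771, -0.637, -0.001, 0.001]
contact_force: [-0.8, 0.0, 0.8]
opening: 0.659
clock: 15.12
tool_pos: [0.634, -0.0231, 0.1796]
eef_rot: [0.771, -0.637, -0.001, 0.0]
contact_force: [-0.1, -0.0, -0.3]
opening: 0.679
pos [ 0.634  -0.0231  0.1796] yaw -79.19 tilt [-0.002  0.    -1.   ] slide [-3.541e-01  3.620e-02 -1.000e-04] f [-0.1 -0.  -0.3] open 0.679 t 15.12
530 [[0.53, -0.0592, 0.0365], [0.5496, -0.0412, 0.0408], [0.5683, -0.0224, 0.0424]] ((548.2305908203125, -40.65715789794922), 25.020448684692383) ((548.5741577148438, -41.159423828125), (37.40115737915039, 35.34610366821289), 10.155906677246094)
562 [[0.6171, -0.0417, 0.0369], [0.6352, -0.0235, 0.041], [0.6541, -0.0053, 0.0425]] ((635.1969604492188, -23.58007049560547), 19.949256896972656) ((635.19970703125, -23.502906799316406), (39.0539436340332, 38.72356033325195), 15.065934181213379)
((592.372802734375, -32.632408142089844), (178.9019317626953, 179.6454620361328), 10.843033790588379)
{'uv': [329.1, 243.4], 'conf': 0.77} [ 0.59159211 -0.03488413  0.052     ]
```

View pics/w8.png

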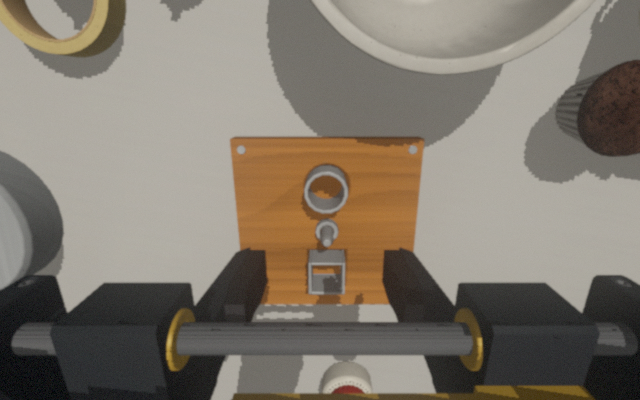

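```bash
python3 -m creep '[{"hand":0.06,"slide":[-0.059,0.006,0],"turn":0},{"hand":0.06,"slide":[-0.059,0.006,0],"turn":0},{"hand":0.06,"slide":[-0.059,0.006,0],"turn":0},{"hand":0.06,"slide":[-0.059,0.006,0],"turn":0},{"hand":0.06,"slide":[-0.059,0.006,0],"turn":0}]' 20
python3 -m creep '[{"hand":0.06,"slide":[-0.059,0.006,0],"turn":0},{"hand":0.06,"slide":[0,0,0],"turn":0},{"hand":0.06,"slide":[0,0,0],"turn":0}]' 20
python3 - <<'E'
from h import *
to([.532,.318,.055])
p=snapshot("wrist");save(p,"w9.png")
X=cloud(p)
for lo,hi,r in((.07,.085,.03),(.03,.05,.1)):
    m=(X[...,2]>lo)&(X[...,2]<hi)&(np.linalg.norm(X[...,:2]-(.532,.318),axis=-1)<r)
    P=X[m];print(len(P),np.percentile(P[:,2],[3,50,97]).round(4),cv2.minEnclosingCircle((P[:,:2]*1000).astype(np.float32)),cv2.minAreaRect((P[:,:2]*1000).astype(np.float32)))
for r in pinpoint("cover_knob",p)[:2]:print(r,atz(p,r["uv"],.059))
E
```

```text
clock: 15.85
tool_pos: [0.5488, 0.2623, 0.179]
eef_rot: [0.77, -0.637, -0.0, 0.001]
contact_force: [0.8, 0.3, 0.0]
opening: 0.683
clock: 16.23
tool_pos: [0.5329, 0.3165, 0.1793]
eef_rot: [0.77, -0.638, 0.0, 0.001]
contact_force: [0.6, -0.7, 0.1]
opening: 0.686
pos [0.5329 0.3165 0.1793] yaw -79.21 tilt [-0.001 -0.002 -1.   ] slide [-0.0019  0.0004  0.1243] f [ 0.6 -0.7  0.1] open 0.686 t 16.23
989 [0.071  0.0732 0.0745] ((533.826416015625, 317.6081237792969), 14.785648345947266) ((534.057373046875, 317.87530517578125), (28.597524642944336, 28.56743049621582), 48.72352981567383)
19370 [0.0404 0.0433 0.0447] ((533.4925537109375, 317.8179931640625), 75.04454803466797) ((533.80810546875, 317.85760498046875), (148.17630004882812, 148.38723754882812), 36.14680862426758)
{'uv': [325.4, 198.1], 'conf': 0.9} [0.53461283 0.31632395 0.059     ]
```

View pics/w9.png

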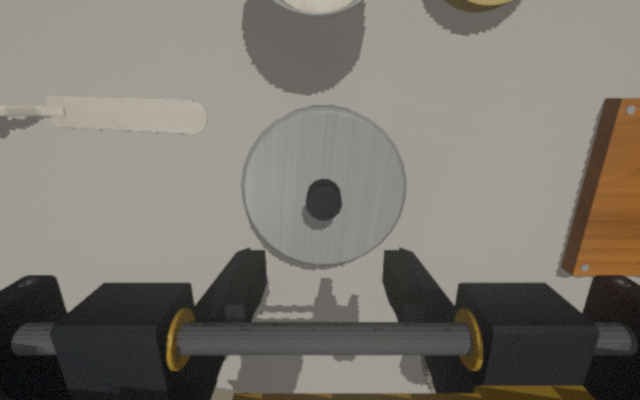

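```bash
python3 -m creep '[{"hand":0.06,"slide":[-0.0011,-0.0011,0.05],"turn":0},{"hand":0.06,"slide":[0,0,0.045],"turn":0},{"hand":0.06,"slide":[0,0,0],"turn":0},{"hand":0.06,"slide":[0,0,0],"turn":0}]' 20
python3 -c "
from h import *
to([.5338,.3178,.0555])"
```

```text
clock: 16.82
tool_pos: [0.5356, 0.3179, 0.0867]
eef_rot: [0.77, -0.638, 0.001, -0.001]
contact_force: [-0.1, -0.4, 0.2]
opening: 0.676
pos [0.5356 0.3179 0.0867] yaw -79.32 tilt [ 0.002  0.    -1.   ] slide [-0.0002  0.0018  0.0312] f [-0.1 -0.4  0.2] open 0.676 t 16.82
```

```bash
python3 -m creep '[{"hand":0.06,"slide":[0,0.001,0.02],"turn":0},{"hand":0.06,"slide":[0,0,0.01],"turn":0},{"hand":0.06,"slide":[0,0,0],"turn":0},{"hand":0.06,"slide":[0,0,0],"turn":0},{"hand":0.06,"slide":[0,0,0],"turn":0}]' 20
python3 -c "
from h import *
to([.5338,.3178,.0555])"
```

```text
clock: 17.45
tool_pos: [0.5335, 0.3189, 0.056]
eef_rot: [0.771, -0.637, 0.0, -0.001]
contact_force: [0.4, 0.9, 0.8]
opening: 0.679
pos [0.5335 0.3189 0.056 ] yaw -79.2 tilt [ 0.001  0.001 -1.   ] slide [ 0.0012 -0.0001  0.0005] f [0.4 0.9 0.8] open 0.679 t 17.45
```

```bash
python3 -m creep '[{"hand":0.01,"slide":[0.001,0,0],"turn":0},{"hand":0.01,"slide":[0,0,0],"turn":0},{"hand":0.01,"slide":[0,0,0],"turn":0},{"hand":0.01,"slide":[0,0,0],"turn":0},{"hand":0.01,"slide":[0,0,0],"turn":0}]' 55
python3 -m creep '[{"hand":0.01,"slide":[0,0,-0.02],"turn":0},{"hand":0.01,"slide":[0,0,-0.05],"turn":0},{"hand":0.01,"slide":[0,0,-0.05],"turn":0},{"hand":0.01,"slide":[0,0,0],"turn":0},{"hand":0.01,"slide":[0,0,0],"turn":0}]' 55
python3 - <<'E'
from h import *
to([.5915,-.0328,.11])
p=snapshot("side");save(p,"s10.png",(180,40,420,230),3)
p=snapshot("wrist");save(p,"w10.png")
s,M,y=yaw();X=(cloud(p)-s["tool_pos"])@M
m=(np.abs(X[...,2]-.011)<.012)&(np.linalg.norm(X[...,:2],axis=-1)<.1)
P=X[m];print(len(P),np.median(P[:,2]),cv2.minEnclosingCircle((P[:,:2]*1000).astype(np.float32)),np.linalg.lstsq(np.c_[P[:,:2],np.ones(len(P))],P[:,2],rcond=None)[0].round(4))
E
```

```text
clock: 18.08
tool_pos: [0.5332, 0.3177, 0.0553]
eef_rot: [0.77, -0.637, 0.0, -0.0]
contact_force: [0.0, -0.2, 1.2]
opening: 0.328
clock: 18.7
tool_pos: [0.5324, 0.3177, 0.1753]
eef_rot: [0.771, -0.637, -0.0, 0.0]
contact_force: [-0.0, 0.6, -1.5]
opening: 0.327
pos [0.5324 0.3177 0.1753] yaw -79.19 tilt [-0.001  0.    -1.   ] slide [0.3554 0.0077 0.0652] f [-0.   0.6 -1.5] open 0.327 t 18.7
37056 0.01143451117353542 ((-0.5921822786331177, -2.901076078414917), 74.56201171875) [ 0.0017 -0.0107  0.0111]
```

View pics/s10.png

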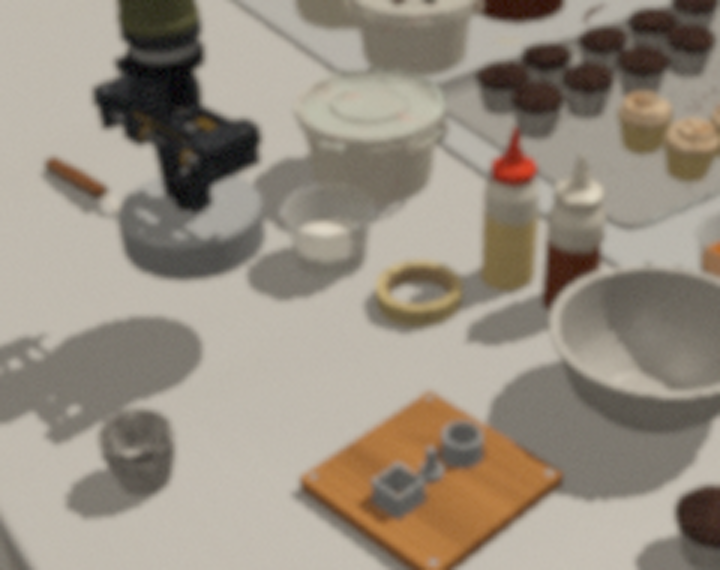

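View pics/w10.png

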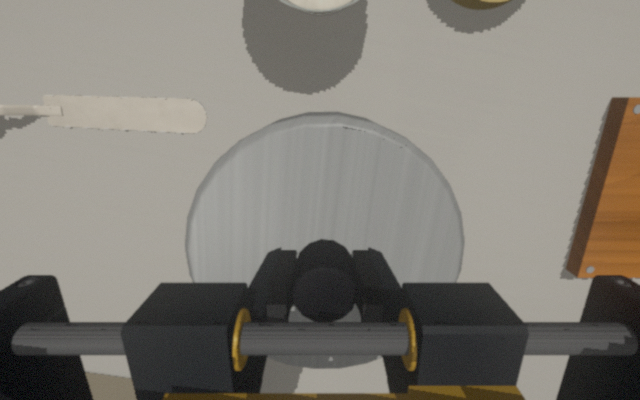

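```bash
cat >> h.py <<'E'
def cover_in_tool(p):
    from scipy.optimize import least_squares
    s,M,y=yaw();X=(cloud(p)-s["tool_pos"])@M
    m=((np.abs(X[...,2]-.011)<.004)&(np.linalg.norm(X[...,:2],axis=-1)<.09)).astype(np.uint8)
    P=X[m>0][:,:2]
    # outer boundary: max radius per angle in front (tool y<0) half
    a=np.arctan2(P[:,1],P[:,0]);r=np.linalg.norm(P,axis=1);B=[]
    for k in np.arange(-175,-5,3):
        q=(np.degrees(a)>=k)&(np.degrees(a)<k+3)
        if q.sum()>5: i=np.argsort(r[q])[-3];B.append(P[q][i])
    B=np.array(B);f=least_squares(lambda c:np.linalg.norm(B-c[:2],axis=1)-c[2],[0,0,.075],loss="soft_l1",f_scale=.001)
    m=(X[...,2]<-.0165)&(X[...,2]>-.022)&(np.linalg.norm(X[...,:2],axis=-1)<.017)
    K=X[m]
    return f.x.round(4),len(B),len(K),cv2.minEnclosingCircle((K[:,:2]*1000).astype(np.float32)),np.median(K[:,2])
E
python3 - <<'E'
from h import *
p=snapshot("wrist");print(cover_in_tool(p));to([.5915,-.0328,.12])
E
```

```text
(array([-0.0006, -0.001 ,  0.0728]), 57, 2998, ((0.004074413329362869, -0.008720041252672672), 16.979915618896484), np.float64(-0.01814938644156585))
pos [0.532  0.3174 0.1738] yaw -79.19 tilt [-0.003 -0.001 -1.   ] slide [0.3551 0.0071 0.0541] f [-0.3  0.3 -1.9] open 0.325 t 18.85
```

```bash
python3 -m creep '[{"hand":0.01,"slide":[0.045,0.001,0],"turn":0},{"hand":0.01,"slide":[0.055,0.001,0],"turn":0},{"hand":0.01,"slide":[0.055,0.001,0],"turn":0},{"hand":0.01,"slide":[0.055,0.001,0],"turn":0},{"hand":0.01,"slide":[0.055,0.001,0],"turn":0}]' 55
python3 -m creep '[{"hand":0.01,"slide":[0.05,0.001,0],"turn":0},{"hand":0.01,"slide":[0.04,0.002,0],"turn":0},{"hand":0.01,"slide":[0,0,0],"turn":0},{"hand":0.01,"slide":[0,0,0],"turn":0},{"hand":0.01,"slide":[0,0,0],"turn":0}]' 55
python3 - <<'E'
from h import *
p=snapshot("wrist");save(p,"w11.png");print(cover_in_tool(p));to([.5906,-.0336,.12])
p=snapshot("side");save(p,"s11.png",(220,60,440,260),3)
E
```

```text
clock: 19.48
tool_pos: [0.5775, 0.0547, 0.1741]
eef_rot: [0.771, -0.637, -0.001, 0.001]
contact_force: [1.4, -0.5, -2.0]
opening: 0.325
clock: 20.1
tool_pos: [0.5915, -0.0305, 0.1746]
eef_rot: [0.771, -0.636, -0.001, -0.0]
contact_force: [0.2, -0.5, -1.2]
opening: 0.327
(array([-0.0008, -0.001 ,  0.0725]), 57, 2917, ((-0.037625569850206375, 0.05885784700512886), 16.930339813232422), np.float64(-0.017853492067363096))
pos [ 0.5917 -0.0306  0.1748] yaw -79.05 tilt [-0.001  0.001 -1.   ] slide [0.0028 0.0016 0.0548] f [-0.4 -0.3 -0.8] open 0.32 t 20.15
```

View pics/s11.png

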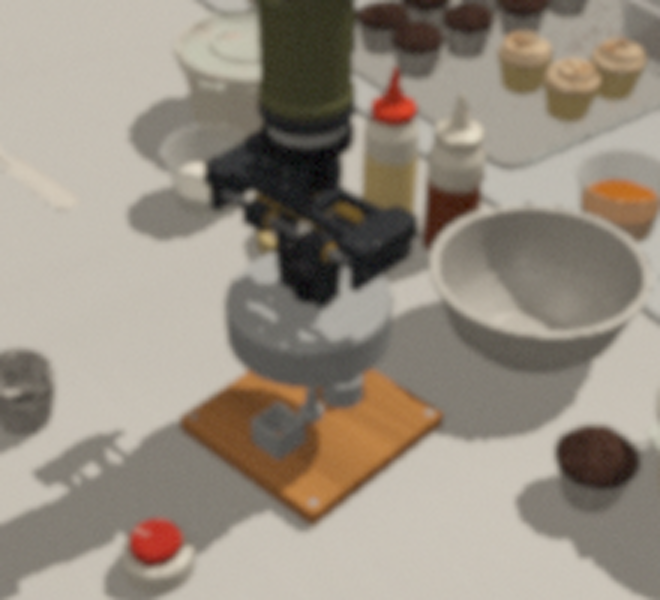

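```bash
python3 -m creep '[{"hand":0.01,"slide":[0.0026,0.0014,0.03],"turn":0},{"hand":0.01,"slide":[0,0,0.022],"turn":0},{"hand":0.01,"slide":[0,0,0],"turn":0},{"hand":0.01,"slide":[0,0,0],"turn":0},{"hand":0.01,"slide":[0,0,0],"turn":0}]' 55
python3 -c "
from h import *
to([.5906,-.0336,.104])"
```

```text
clock: 20.82
tool_pos: [0.5918, -0.0352, 0.1243]
eef_rot: [0.771, -0.637, 0.001, -0.001]
contact_force: [1.1, 0.7, -1.9]
opening: 0.325
pos [ 0.5918 -0.0352  0.1243] yaw -79.18 tilt [ 0.002 -0.    -1.   ] slide [-0.0018  0.0009  0.0203] f [ 1.1  0.7 -1.9] open 0.325 t 20.82
```

```bash
python3 -m creep '[{"hand":0.01,"slide":[-0.0008,0.0003,0.006],"turn":0},{"hand":0.01,"slide":[0,0,0.006],"turn":0},{"hand":0.01,"slide":[0,0,0.006],"turn":0},{"hand":0.01,"slide":[0,0,0],"turn":0},{"hand":0.01,"slide":[0,0,0],"turn":0}]' 55
python3 -c "
from h import *
to([.5906,-.0336,.104])"
```

```text
clock: 21.45
tool_pos: [0.5906, -0.0347, 0.1052]
eef_rot: [0.77, -0.637, 0.0, 0.0]
contact_force: [-0.7, 0.8, -2.0]
opening: 0.325
pos [ 0.5906 -0.0347  0.1052] yaw -79.21 tilt [ 0. -0. -1.] slide [-0.001  -0.0002  0.0012] f [-0.7  0.8 -2. ] open 0.325 t 21.45
```

```bash
python3 -m creep '[{"hand":0.01,"slide":[-0.0006,0,0.004],"turn":0},{"hand":0.01,"slide":[0,0,0.003],"turn":0},{"hand":0.01,"slide":[0,0,0],"turn":0}]' 55
python3 -c "
from h import *
to([.5906,-.0336,.104])"
```

```text
clock: 21.82
tool_pos: [0.5902, -0.0339, 0.0979]
eef_rot: [0.771, -0.637, -0.0, 0.0]
contact_force: [0.0, -0.3, -1.8]
opening: 0.325
pos [ 0.5902 -0.0339  0.0979] yaw -79.19 tilt [-0.001  0.    -1.   ] slide [-0.0002 -0.0005 -0.0061] f [ 0.  -0.3 -1.8] open 0.325 t 21.82
```

The rim is 6 mm below pin-tip height with no contact force, so the pin is in the socket. I keep going down.

```bash
python3 -m creep '[{"hand":0.01,"slide":[0,0,0.005],"turn":0},{"hand":0.01,"slide":[0,0,0.005],"turn":0},{"hand":0.01,"slide":[0,0,0.004],"turn":0},{"hand":0.01,"slide":[0,0,0],"turn":0},{"hand":0.01,"slide":[0,0,0],"turn":0}]' 55
python3 -c "
from h import *
to([.5906,-.0336,.073])"
```

```text
clock: 22.45
tool_pos: [0.5905, -0.034, 0.0842]
eef_rot: [0.77, -0.637, 0.0, -0.0]
contact_force: [-0.7, 0.6, -1.3]
opening: 0.324
pos [ 0.5905 -0.034   0.0842] yaw -79.2 tilt [ 0. -0. -1.] slide [-0.0004 -0.0002  0.0112] f [-0.7  0.6 -1.3] open 0.324 t 22.45
```

```bash
python3 -m creep '[{"hand":0.01,"slide":[0,0,0.004],"turn":0},{"hand":0.01,"slide":[0,0,0.003],"turn":0},{"hand":0.01,"slide":[0,0,0.003],"turn":0},{"hand":0.01,"slide":[0,0,0.002],"turn":0},{"hand":0.01,"slide":[0,0,0],"turn":0}]' 60
python3 -m creep '[{"hand":0.01,"slide":[0,0,0],"turn":0},{"hand":0.01,"slide":[0,0,0],"turn":0}]' 60
python3 - <<'E'
from h import *
to([.5906,-.0336,.073])
p=snapshot("wrist");save(p,"w12.png");print(cover_in_tool(p))
E
```

```text
clock: 23.08
tool_pos: [0.5907, -0.034, 0.0733]
eef_rot: [0.77, -0.637, 0.0, -0.0]
contact_force: [-2.0, 0.7, 8.9]
opening: 0.324
clock: 23.32
tool_pos: [0.5907, -0.034, 0.0732]
eef_rot: [0.77, -0.637, 0.0, -0.0]
contact_force: [-2.5, 0.4, 8.8]
opening: 0.324
pos [ 0.5907 -0.034   0.0732] yaw -79.2 tilt [ 0.001  0.    -1.   ] slide [-0.0004  0.      0.0002] f [-2.5  0.4  8.8] open 0.324 t 23.32
(array([-0.0006, -0.0009,  0.0727]), 57, 2994, ((-0.0640101358294487, 0.07790788263082504), 16.929428100585938), np.float64(-0.01808067046405027))
```

```bash
python3 -m creep '[{"hand":0.01,"slide":[0,0,0.001],"turn":0},{"hand":0.01,"slide":[0,0,0.001],"turn":0},{"hand":0.01,"slide":[0,0,0],"turn":0},{"hand":0.01,"slide":[0,0,0],"turn":0}]' 60
python3 -c "
from h import *
to([.5906,-.0336,.073])"
```

```text
clock: 23.88
tool_pos: [0.5907, -0.034, 0.0731]
eef_rot: [0.77, -0.638, 0.0, -0.001]
contact_force: [-6.1, 1.5, 22.9]
opening: 0.322
pos [ 0.5907 -0.034   0.0731] yaw -79.21 tilt [ 0.002  0.001 -1.   ] slide [-0.0004  0.      0.0001] f [-6.1  1.5 22.9] open 0.322 t 23.88
```

```bash
python3 - <<'E'
from h import *
p=snapshot("wrist");print(cover_in_tool(p))
X=cloud(p);m=(np.linalg.norm(X[...,:2]-(.5915,-.033),axis=-1)<.07)&(X[...,2]>.055)&(X[...,2]<.069)
P=X[m];print("cover top z",np.median(P[:,2]),np.linalg.lstsq(np.c_[P[:,:2],np.ones(len(P))],P[:,2],rcond=None)[0].round(4))
for n,c in(("side",(220,90,440,260)),("scene",(200,140,400,290))):
    q=snapshot(n);save(q,f"{n}13.png",c,3)
to([.5906,-.0336,.073])
E
```

```text
(array([-0.0005, -0.001 ,  0.0728]), 57, 3011, ((-0.024774163961410522, -0.03251347318291664), 16.981101989746094), np.float64(-0.018160044227591175))
cover top z 0.06143283335404623 [-0.0003  0.001   0.0617]
pos [ 0.5907 -0.0339  0.0731] yaw -79.21 tilt [ 0.002  0.001 -1.   ] slide [-0.0003  0.      0.0001] f [-5.1  1.2 23.9] open 0.324 t 24.02
```

View pics/side13.png

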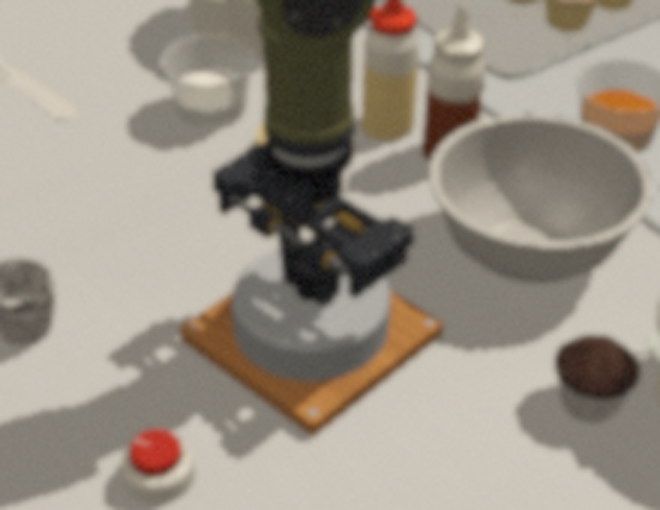

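View pics/scene13.png

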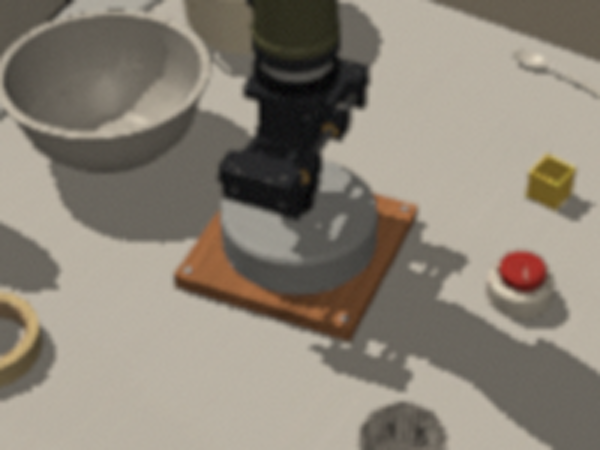

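The cover sits flush and level on the deck. Its top measures 61.4–61.7 mm, against 62 mm expected, with about 24 N steady. The bystanders are where they were.

```bash
python3 -c "
from plant import *
print(finish_job())"
```

```text
the job is handed in; nothing more can be done
None
```

I packed the case and handed it in at about 24 s, still gripping the knob and pressing the cover down. `finish_job` reports no verdict, so what follows is only what I measured.

- **Cutters:** I put the grey square cutter and the round cutter in their own nests. Before the cover went on, both rims stood about 24 mm above the deck and were about 1 mm or less off centre.
- **Yellow look-alike:** I left it alone, and in the last view it was still standing on the table.
- **Cover:** It dropped over the pin without contact force, then the spring resisted until it met a hard stop at the deck.
- **Last checks:** The cover's top was at 61.4 mm (62 mm expected when flush), tilt was about 0.001 rad, and the steady push was about 24 N with a 60 N grip. I couldn't read the collar joint directly, so "fully pressed" is inferred from the cover's height and the hard stop.
- **Small disagreements:** There was about 5 N of side force at the end. The scene and side cameras placed the base 3–5 mm away from the wrist camera; I used the wrist camera, and the fit agreed with it.
- **Bystanders:** The timer, cupcake, cup, foil cups and teaspoon look unmoved in the last views. I checked this by eye and did not measure it.

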